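Restock a sloped reagent lane and set its brake

ROBOT

A 6-joint arm with a two-finger parallel gripper is mounted at the origin on a cart in front of the work surface, level with it; the furniture and walls round the work are solid. World frame = base frame: x ahead of the robot, y to its left, z up, the work surface at z = 0. Lengths are in m, angles in rad, forces in N, time in s.
With the tool pointing down it reaches from about 0.275 to 1 m from the base axis. Payload 8.4 kg.
Tool frame: the origin (TCP) lies between the finger pads; the fingertips stand 14 mm ahead of it and the grasp point (between the pads) lies 5 mm behind it (robot.tip_reach is the distance from the TCP to the fingertips, in m); x points along the fingers, y is the direction in which the jaws open and shut, and the axes are right-handed (so a half turn about x gives the same grasp; the last joint's range is limited). The gripper opens to 85 mm and grips with 20 to 120 N. Pads are 22 mm wide; open, the fingers measure 114 mm over their backs; the gripper's body (76 mm by 85 mm) begins 54 mm behind the grasp point. The pads swing forward as they close: fully open they stand 13 mm farther back than shut.
Start: joints at [-0.002, 0.353, 1.633, -0, 1.155, -0.002], TCP at [0.625, -0, 0.245] pointing down, gripper open.
Joint ranges: [-2.63, 2.63], [-0.92, 2.1], [0.06, 2.66], [-1.3, 4.44], [0, 2.69], [-3.02, 3.02]. Speed limits (rad/s): [2.22, 2.22, 2.79, 3.14, 3.14, 3.14].

INTERFACE

Orientations are given as a unit quaternion [w, x, y, z].
In Python, from plant import robot gives the robot as it stands. The module is installed in compiled form; this text tells all that it offers. Calls block until the motion is done:
- robot.move_ptp(position, orientation): joint-space move of the TCP to a pose.
- robot.line_to(position, speed=0.15, attitude=None, max_force=None): straight line of the TCP; attitude=None keeps the orientation; speed is the mean speed in m/s. With max_force (N) it stops when the force on the tool has changed by that much, and returns True; else False.
- robot.move_j(angles): joint-space move.
- robot.set_gripper(opening): opening from 0.0 (shut) to 1.0 (fully open); the grip force is fixed at half the most; returns when the fingers have stopped.
- robot.sleep(seconds).
- robot.ik(position, orientation): joint angles nearest the present ones, or None.
- robot.get_state(): the state.
- robot.capture(name): name is "scene" or "side" or "wrist"; returns a dict with "img" (480x640x3 uint8, red, green, blue), "fx", "fy", "cx", "cy" (pixels), "origin" and "orientation" of the camera in the world. Camera axes: x right, y up, looking along -z (the intrinsics and any distortion apply to the point x, -y, -z); pixel columns grow to the right and rows downward; lengths in m; the calibration is good to about 2 mm. A picture is of the moment at which its call begins. There is no depth.
A pose or a line that the arm cannot do raises robot.IKError and nothing moves.
- robot.close_job(): hands the job in, once; it reports no verdict.
The state is a dict: "clock": time; "joint_positions": joint angles; "qd": joint speeds; "joint_torque": joint torques, N m; "ee_pos": TCP position; "ee_rot": TCP orientation; "ft_force": force on the tool from outside, world axes, zero at the start; "torque": the same for the moment, N m; "gripper_width": opening from 0.0 (shut) to 1.0 (fully open).
Only numpy, scipy, OpenCV 4.12 (cv2) and the standard library are available. Lean on these libraries where they do the work, as an engineer would, in place of code of your own. Each camera call takes 0.05 s, during which the arm holds its last target.

TASK

Restock the sloped lane of reagent kits, oldest stock first: turn the blue knob to slacken the lane's brake fully so that the two kits slide down to the front stop, then take out only the front kit and stand it upright in the white tray, letting the other one slide down to the stop. With the brake still slack, load every new kit that stands loose on the bench upright into the lane behind the kit that stays, then tighten the knob until the tip of the sprung black pointer stands at the red mark, all kits left upright and let go. Leave the marker pen and the culture plate alone.

Things in the scene. Friction and masses are not known exactly. Their poses are not given: they have to be found in the camera images.
- chute: the sloped aluminium lane, fixed. Origin: on its floor, centre line, at the inner face of the clear front stop (lowest point, 24 mm above the bench). x runs up the lane (rising 18 degrees, away from the robot), y to the left across it, z square to its floor. Inside 240 mm long, 62 mm wide; side rails and rear sill 14 mm high and 5 mm thick; front stop 36 mm high, 50 mm wide
- lane_mid (a point): mid-length of the lane, on its floor. The floor is slippery: with the brake slack, kits slide down by themselves to the stop or the kit ahead, lying square on the floor (leaning 18 degrees to the front): the first centre 27 mm from the stop, each next 54 to 58 mm on. With the knob beyond about 1.3 rad a black rubber strip 30 mm wide rises up to 6 mm out of the floor and holds them where they are
- knob (a joint): the blue brake knob, vertical axis, 0 (fully slack, end stop) to 4.0 rad (fully tight); it grows turning clockwise seen from above; stays where it is left (friction about 0.1 N m). Its grip is a bar 55 mm long, 14 mm thick and 32 mm high; at value q the bar lies along the unit's x axis turned clockwise by q
- knob_grip (a point): on the knob's axis, 7 mm below the top of the bar; the round disc under the bar (58 mm diameter) has its top 23 mm below this point. The point turns with the knob: its x axis is along the bar, z up
- pointer_tip (a point): tip of the sprung black brake pointer, 78 mm from its pivot, on top of the grey housing behind the knob. It follows the knob: it swings anticlockwise (to the left) by 0.275 rad, about 21 mm at the tip, for each rad of the knob
- red_mark (a point): the point that the pointer's tip must stand at: the inner end of the red tab, 8 mm wide, on the white scale, on the circle of the pointer's tip. The tab does not move during the job and cannot be pushed
- old_1_mid (a point): white reagent-kit carton with a blue band, 54 x 54 mm on plan and 58 mm high, about 0.2 kg; the point is its centre (29 mm above its underside), x and y axes square to its sides, z up. This is the front (oldest) kit in the lane at the start
- old_2_mid (a point): white reagent-kit carton with a blue band, 54 x 54 mm on plan and 58 mm high, about 0.2 kg; the point is its centre (29 mm above its underside), x and y axes square to its sides, z up. This is the second kit in the lane at the start; it stays in the lane
- new_1_mid (a point): white reagent-kit carton with a blue band, 54 x 54 mm on plan and 58 mm high, about 0.2 kg; the point is its centre (29 mm above its underside), x and y axes square to its sides, z up. New stock, standing on the bench to the left of the lane at the start (two or three are there)
- new_2_mid (a point): white reagent-kit carton with a blue band, 54 x 54 mm on plan and 58 mm high, about 0.2 kg; the point is its centre (29 mm above its underside), x and y axes square to its sides, z up. New stock, standing on the bench to the left of the lane at the start (two or three are there)
- new_3_mid (a point): white reagent-kit carton with a blue band, 54 x 54 mm on plan and 58 mm high, about 0.2 kg; the point is its centre (29 mm above its underside), x and y axes square to its sides, z up. New stock, standing on the bench to the left of the lane at the start (two or three are there)
- tray_in (a point): centre of the inner floor of the white open tray for the kit taken out, fixed, 120 x 130 mm outside, walls 4 mm thick, 25 mm high; the inner floor is 4 mm above the bench
- unit: the restocking unit, fixed, which carries lane, housing, knob and pointer. Origin on the bench, below the lane's centre line, 120 mm behind the front stop; x along the lane towards its high end, y left, z up. The grey brake housing (215 x 104 x 30 mm) lies on its right, centred at y = -150 mm, the knob's axis at x = -60 mm, y = -150 mm
- pen: bystander: marker pen with red cap, 131 mm long, loose, lying near the bench's front edge; origin at the centre of its underside
- plate: bystander: culture plate, 93 mm diameter, 15 mm high, loose; origin at the centre of its underside
Things that resemble listed ones, but are neither listed nor needed, are in the scene too. What is shaped like the part that bears new_2_mid but green is not meant. What is shaped like the part that bears new_3_mid but orange is not meant.

How it is judged:
On the way, in this order (a step that is already met when the one before it is completed fails the run):
1. the brake is fully slack and the two kits have slid down to the front stop, still in the lane (value of joint knob below 0.3 rad and x of old_1_mid in the frame of chute between 0.02 and 0.042 m and y of old_1_mid in the frame of chute between -0.015 and 0.015 m and z of old_1_mid in the frame of chute between 0.022 and 0.042 m and angle between each of old_1_mid, old_2_mid's own z axis and vertical below 0.4 rad and contact force between the fingers and old_1 below 0.05 N and x of old_2_mid in the frame of chute between 0.07 and 0.1 m and y of old_2_mid in the frame of chute between -0.015 and 0.015 m and z of old_2_mid in the frame of chute between 0.022 and 0.042 m and contact force between the fingers and old_2 below 0.05 N), for 0.2 s.
2. the front kit stands in the tray, let go, and the other has slid to the front stop (horizontal distance between old_1_mid and tray_in below 0.06 m and height (world z) of old_1_mid below 0.042 m and angle between old_1_mid's own z axis and vertical below 0.1 rad and contact force between the fingers and old_1 below 0.05 N and x of old_2_mid in the frame of chute between 0.02 and 0.042 m and y of old_2_mid in the frame of chute between -0.015 and 0.015 m and z of old_2_mid in the frame of chute between 0.022 and 0.042 m and angle between old_2_mid's own z axis and vertical below 0.4 rad and contact force between the fingers and old_2 below 0.05 N), for 0.3 s.
3. every new kit stands in the lane behind the one that stayed, with the brake still slack (value of joint knob below 0.3 rad and x of old_2_mid in the frame of chute between 0.02 and 0.042 m and y of old_2_mid in the frame of chute between -0.015 and 0.015 m and z of old_2_mid in the frame of chute between 0.022 and 0.042 m and angle between each of old_2_mid, new_1_mid, new_2_mid, new_3_mid's own z axis and vertical below 0.4 rad and contact force between the fingers and old_2 below 0.05 N and x of new_1_mid in the frame of chute between 0.06 and 0.225 m and y of new_1_mid in the frame of chute between -0.015 and 0.015 m and z of new_1_mid in the frame of chute between 0.022 and 0.042 m and contact force between the fingers and new_1 below 0.05 N and x of new_2_mid in the frame of chute between 0.06 and 0.225 m and y of new_2_mid in the frame of chute between -0.015 and 0.015 m and z of new_2_mid in the frame of chute between 0.022 and 0.042 m and contact force between the fingers and new_2 below 0.05 N and x of new_3_mid in the frame of chute between 0.06 and 0.225 m and y of new_3_mid in the frame of chute between -0.015 and 0.015 m and z of new_3_mid in the frame of chute between 0.022 and 0.042 m and contact force between the fingers and new_3 below 0.05 N), for 0.3 s.
4. the knob is tightened until the pointer's tip stands at the red mark (horizontal distance between pointer_tip and red_mark below 0.005 m), for 0.5 s.
At the end, for the whole second after the job is handed in: The pointer's tip is within 5 mm of the red mark; the front kit stands upright in the tray (within 60 mm of its centre, tilt under 0.1 rad); the kit that stayed is at the lane's front stop (its centre 20 to 42 mm from it) and every new kit stands in the lane behind it; all are let go and at rest (all of step 2 and horizontal distance between pointer_tip and red_mark below 0.005 m and x of new_1_mid in the frame of chute between 0.06 and 0.225 m and y of new_1_mid in the frame of chute between -0.015 and 0.015 m and z of new_1_mid in the frame of chute between 0.022 and 0.042 m and angle between each of new_1_mid, new_2_mid, new_3_mid's own z axis and vertical below 0.4 rad and contact force between the fingers and new_1 below 0.05 N and x of new_2_mid in the frame of chute between 0.06 and 0.225 m and y of new_2_mid in the frame of chute between -0.015 and 0.015 m and z of new_2_mid in the frame of chute between 0.022 and 0.042 m and contact force between the fingers and new_2 below 0.05 N and x of new_3_mid in the frame of chute between 0.06 and 0.225 m and y of new_3_mid in the frame of chute between -0.015 and 0.015 m and z of new_3_mid in the frame of chute between 0.022 and 0.042 m and contact force between the fingers and new_3 below 0.05 N and linear speed of each of old_1, old_2, new_1, new_2, new_3 below 0.02 m/s); the robot touches nothing.
It fails at once if the second old kit is taken out of the lane (z of old_2_mid in the frame of chute above 0.08 m).
It fails at once if the marker pen is pushed about (more than 30 mm) (distance of pen from where it was at the start of the episode above 0.03 m).
It fails at once if the culture plate is pushed about (more than 30 mm) (distance of plate from where it was at the start of the episode above 0.03 m).
Of new_1, new_2, new_3 only 2 to 3 are there at a start; the rules pass over those that are not, and their reading is None.
At some moment in a run one of new_1, new_2, new_3 may be knocked a few centimetres aside while the robot is not near it.
It also fails if it takes over 210 s, if anything falls off the work surface, if the arm or the gripper's body presses on something with over 40 N, if the wrist force passes 120 N, or if a joint passes its speed limit or range.

## Working session

There is one attempt and no reset: what is moved stays moved. The work goes in short steps, each a Python script; the robot and the scene stay as the last script left them, time stands still between calls to the robot, and variables do not carry over. Pictures are saved under pics/ and viewed, and the job is handed in when it is done.

```bash
ls; mkdir -p pics
python3 - <<'E'
from plant import robot
import cv2,json
for n in ["scene","side","wrist"]:
    c=robot.capture(n); cv2.imwrite(f"pics/{n}0.png",c["img"][:,:,::-1])
    print(n,{k:v for k,v in c.items() if k!="img"})
print(robot.get_state())
E
```

```text
pics
scene {'fx': 469.60778589317215, 'fy': 469.60778589317215, 'cx': 316.8715582621396, 'cy': 242.54582925371946, 'origin': array([ 0.03747166, -0.68904173,  0.94908294]), 'orientation': array([ 0.87972374,  0.36438985, -0.11425079, -0.2832895 ])}
side {'fx': 528.0432900790564, 'fy': 528.0432900790564, 'cx': 318.0881378393937, 'cy': 232.97203740091163, 'origin': array([ 0.23623195, -1.04493557,  0.64605863]), 'orientation': array([ 0.84167709,  0.52347827, -0.06713932, -0.11420369])}
wrist {'fx': 355.09910740789945, 'fy': 355.09910740789945, 'cx': 319.1262220101749, 'cy': 241.3099041447945, 'origin': array([0.6249311 , 0.07407349, 0.37269547]), 'orientation': array([ 9.88928942e-01, -1.48387810e-01,  7.24884704e-04, -2.83636765e-04])}
{'clock': 0.15, 'joint_positions': array([-2.41592652e-03,  3.53528444e-01,  1.63394323e+00, -7.90455158e-06,
        1.15522407e+00, -2.36471186e-03]), 'qd': array([ 0.00098797, -0.00103687, -0.00094112,  0.00199753,  0.00083121,
       -0.00038296]), 'joint_torque': array([-7.39769093e-04, -6.05638933e+01, -3.42338884e+01, -2.29960733e-05,
        6.16452831e-03, -4.00942213e-05]), 'ee_pos': array([ 6.24652427e-01, -1.14900057e-05,  2.44718132e-01]), 'ee_rot': array([-0.49971329, -0.49973501, -0.50026255,  0.50028885]), 'ft_force': array([ 0.30741368, -0.50395079, -0.03369905]), 'torque': array([-0.01677369, -0.02523221, -0.0407082 ]), 'gripper_width': 0.9959022799838281}
```

View pics/scene0.png

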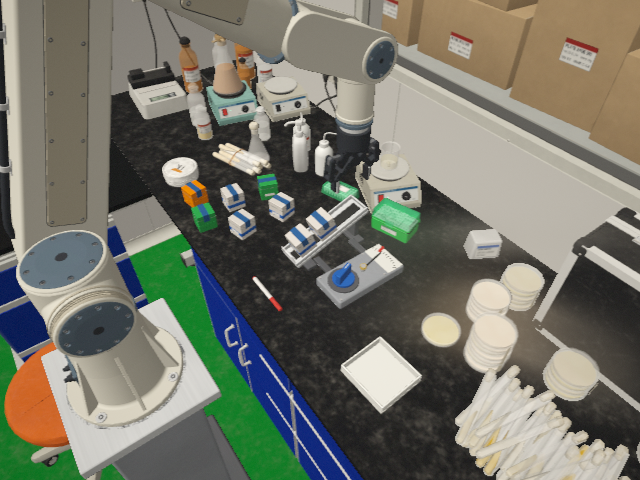

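View pics/side0.png

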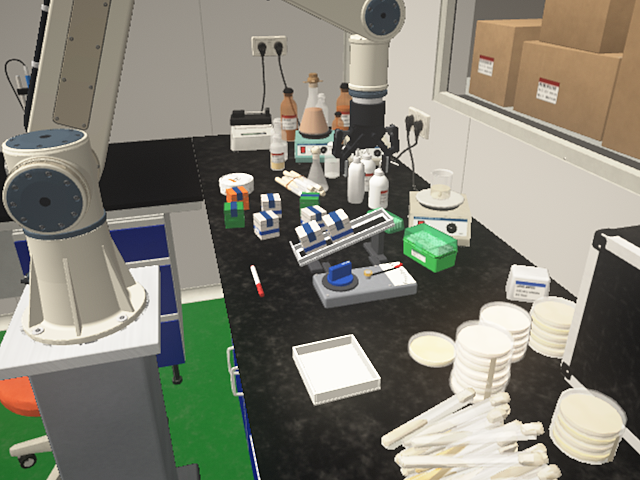

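View pics/wrist0.png

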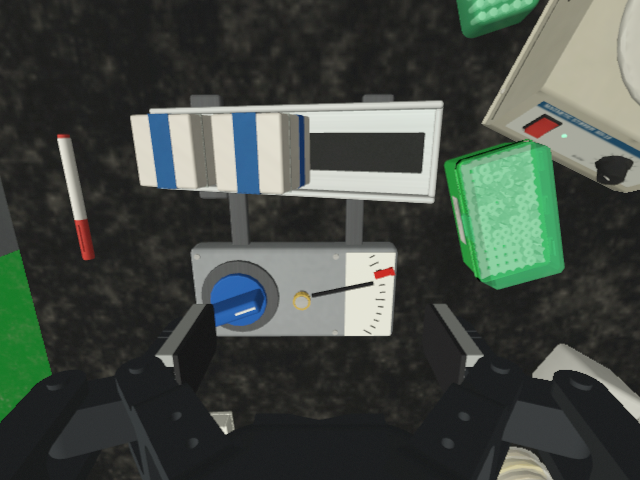

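```bash
cat > h.py <<'E'
import numpy as np, cv2
from scipy.spatial.transform import Rotation as R
from plant import robot
def rot(q): return R.from_quat([q[1],q[2],q[3],q[0]])
def quat(Rm):
    q=Rm.as_quat(); return np.array([q[3],q[0],q[1],q[2]])
def ray(c,u,v):
    d=np.array([(u-c["cx"])/c["fx"],-(v-c["cy"])/c["fy"],-1.0]); return np.array(c["origin"]),rot(c["orientation"]).apply(d)
def at(c,u,v,z):
    o,d=ray(c,u,v); return o+d*(z-o[2])/d[2]
def proj(c,p):
    q=rot(c["orientation"]).inv().apply(np.asarray(p)-c["origin"])
    return np.stack([c["cx"]-c["fx"]*q[...,0]/q[...,2], c["cy"]+c["fy"]*q[...,1]/q[...,2]],-1)
def snap(n,f,crop=None,s=1):
    c=robot.capture(n); i=c["img"][:,:,::-1]
    np.save(f"pics/{f}.npy",{k:v for k,v in c.items()},allow_pickle=True)
    if crop: i=i[crop[1]:crop[3],crop[0]:crop[2]]
    if s!=1: i=cv2.resize(i,None,fx=s,fy=s,interpolation=cv2.INTER_CUBIC)
    cv2.imwrite(f"pics/{f}.png",i); return c
def load(f): return np.load(f"pics/{f}.npy",allow_pickle=True).item()
def down(yaw):
    # tool x down; jaw axis (tool y) horizontal at angle yaw from world x
    x=np.array([0,0,-1.]); y=np.array([np.cos(yaw),np.sin(yaw),0]); z=np.cross(x,y)
    return R.from_matrix(np.stack([x,y,z],1))
E
python3 - <<'E'
from h import *
print(rot(robot.get_state()["ee_rot"]).as_matrix().round(3))
c=snap("wrist","w1",(120,80,450,345),2.4)
s=snap("scene","s1",(150,150,420,330),2.9)
E
```

```text
[[-0.001  1.    -0.   ]
 [-0.    -0.    -1.   ]
 [-1.    -0.001  0.   ]]
```

View pics/w1.png

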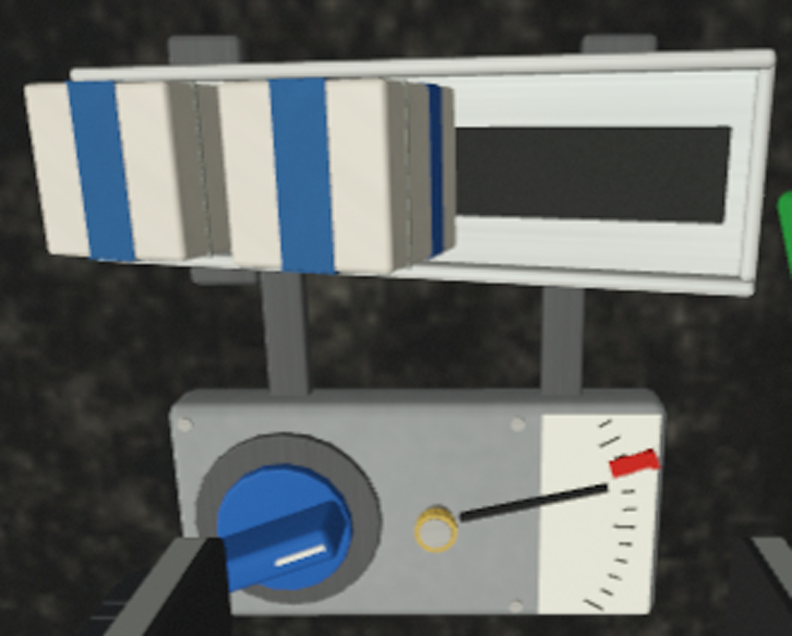

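View pics/s1.png

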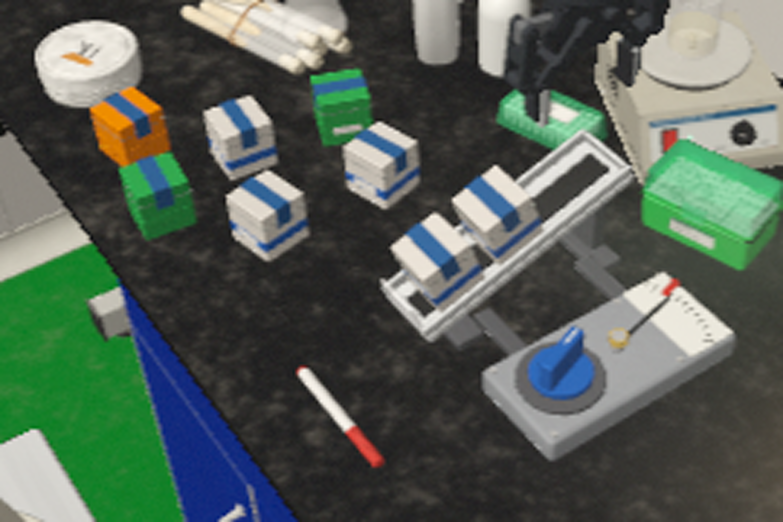

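```bash
cat >> h.py <<'E'
S18,C18=np.sin(np.radians(18)),np.cos(np.radians(18))
def ch2u(p):
    p=np.asarray(p,float); return np.array([-.120+p[0]*C18-p[2]*S18,p[1],.024+p[0]*S18+p[2]*C18])
def u2w(U,p):
    c,s=np.cos(U[2]),np.sin(U[2]); return np.array([U[0]+c*p[0]-s*p[1],U[1]+s*p[0]+c*p[1],p[2]])
E
python3 - <<'E'
from h import *
from scipy.optimize import least_squares
c=load("w1")
f=lambda u,v:(120+u/2.4,80+v/2.4)
P=[("c",(.245,.036,.014),f(775,52)),("c",(.245,-.036,.014),f(753,296)),
("c",(.240,.031,.0),f(753,75)),
("h",(1,1),f(664,413)),("h",(1,-1),f(652,614)),("h",(-1,1),f(174,406))]
def res(U):
    r=[]
    for k,p,uv in P:
        q=ch2u(p) if k=="c" else np.array([U[3]+p[0]*.1075,-.15+p[1]*.052,.03])
        r.append(proj(c,u2w(U,q))-uv)
    return np.ravel(r)
s=least_squares(res,[.6,.1,0,0]);print(s.x,s.fun.reshape(-1,2).round(1))
U=s.x
print("knob",u2w(U,[-.06,-.15,0]), proj(c,u2w(U,[-.06,-.15,.04])))
print("stop px",(proj(c,u2w(U,ch2u([0,.031,.0])))-[120,80])*2.4,(proj(c,u2w(U,ch2u([0,-.031,.0])))-[120,80])*2.4)
for n,uv in [("housing L",f(174,406)),("pivot",f(437,530)),("tip",f(607,487)),("mark",f(612,470))]:
    print(n,at(c,*uv,.03),at(c,*uv,.045))
for n,uv in [("disc",f(288,518)),("bartop",f(340,520))]: print(n,at(c,*uv,.035))
# new kits from the scene cam, top centre z .058
s1=load("s1"); g=lambda u,v:(150+u/2.9,150+v/2.9)
for uv in [(238,120),(266,200),(383,150)]: print(at(s1,*g(*uv),.058))
E
```

```text
[ 0.6003651   0.05830813 -0.00068619 -0.00156625] [[-0.1 -0.4]
 [-0.9  2. ]
 [ 1.  -0.9]
 [ 2.9 -2.7]
 [ 1.6  3.1]
 [-4.4  0.1]]
knob [ 0.54026218 -0.09165066  0.        ] [237.63662878 300.14616562]
stop px [104.53426897  84.3122713 ] [124.1089046  245.60917564]
housing L [ 0.49568678 -0.03947228  0.03      ] [ 0.50134417 -0.03450368  0.045     ]
pivot [ 0.60629567 -0.09745027  0.03      ] [ 0.60711297 -0.08994463  0.045     ]
tip [ 0.68079053 -0.07677151  0.03      ] [ 0.67834803 -0.07017074  0.045     ]
mark [ 0.68260884 -0.06877329  0.03      ] [ 0.68008677 -0.06252251  0.045     ]
disc [ 0.54179733 -0.08917583  0.035     ]
bartop [ 0.56438889 -0.09013695  0.035     ]
[0.46973241 0.36250047 0.058     ]
[0.43282604 0.2368814  0.058     ]
[0.56569896 0.23349121 0.058     ]
```

Run:
```python
from h import *
robot.move_ptp([.59,-.13,.26],quat(down(0)))
c=snap("wrist","w2",(140,100,480,355),2.3)
print(c["origin"],c["orientation"],robot.get_state()["joint_positions"])
robot.move_ptp([.52,.20,.36],quat(down(0)))
c=snap("wrist","w3",(0,0,640,380),1.2)
print(robot.get_state()["clock"])
```

```text
[ 0.59010059 -0.05657428  0.38819903] [ 9.88947132e-01 -1.48263688e-01  7.96841339e-05 -1.20090408e-03] [-2.19330546e-01  3.07401704e-01  1.66438183e+00  4.23036979e-04
  1.16975584e+00 -2.18963078e-01]
2.275
```

View pics/w2.png

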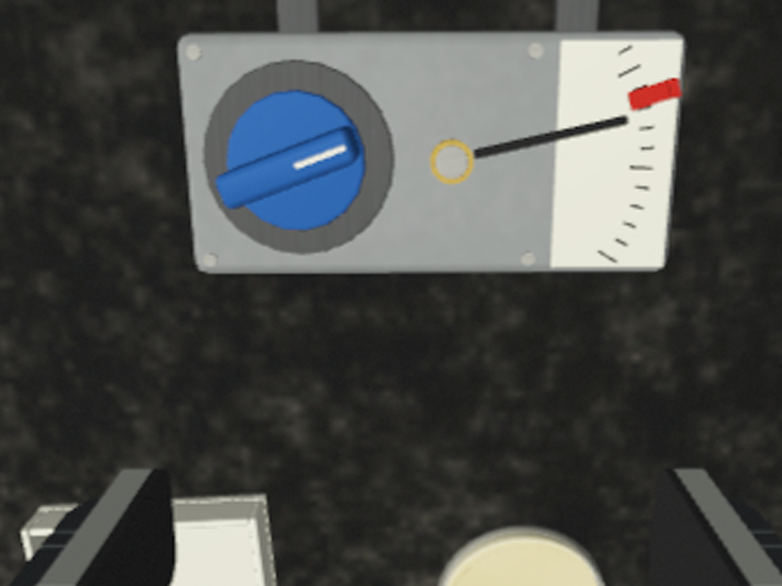

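View pics/w3.png

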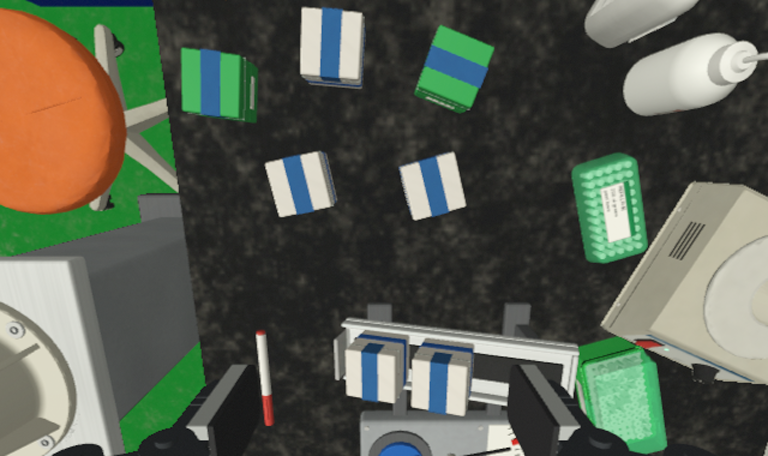

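Run:
```python
from h import *
from scipy.optimize import least_squares
c1,c2,c3=load("w1"),load("w2"),load("w3")
f=lambda u,v:(120+u/2.4,80+v/2.4)
f2=lambda u,v:(140+u/2.3,100+v/2.3)
f3=lambda u,v:(u/1.2,v/1.2)
P=[(c1,"c",(.245,.036,.014),f(775,52)),(c1,"c",(.245,-.036,.014),f(753,296)),
(c1,"c",(.240,.031,.0),f(753,75)),(c3,"c",(.245,.036,.014),f3(580,344)),
(c2,"h",(1,1),f2(685,35)),(c2,"h",(1,-1),f2(665,272)),(c2,"h",(-1,1),f2(177,35)),(c2,"h",(-1,-1),f2(197,272))]
def res(U):
    r=[]
    for c,k,p,uv in P:
        q=ch2u(p) if k=="c" else np.array([U[3]+p[0]*.1075,-.15+p[1]*.052,.03])
        r.append(proj(c,u2w(U,q))-uv)
    return np.ravel(r)
s=least_squares(res,[.6,.1,0,0],loss="soft_l1");print(s.x,res(s.x).reshape(-1,2).round(1))
U=s.x; np.save("U.npy",U)
print("knob",u2w(U,[-.06,-.15,0]))
print("disc ctr",at(c2,*f2(299,157),.032),"blue disc",at(c2,*f2(295,160),.04))
for a in [(218,190),(355,135),(240,208),(346,127)]: print("bar",at(c2,*f2(*a),.07))
for n,uv in [("pivot",(452,162)),("tip",(626,120)),("mark",(630,102)),("markout",(679,88))]:
    print(n,at(c2,*f2(*uv),.032),at(c2,*f2(*uv),.04))
for n,cs in [("A",[(303,8),(363,9),(360,82),(300,80)]),("B",[(266,163),(325,152),(334,207),(280,216)]),("C",[(400,166),(455,153),(466,209),(415,219)])]:
    w=np.array([at(c3,*f3(*p),.058)[:2] for p in cs]); print(n,w.mean(0),np.linalg.norm(w-np.roll(w,1,0),axis=1), [np.degrees(np.arctan2(*(w[j]-w[i])[::-1])) for i,j in[(0,1),(3,2),(3,0),(2,1)]])
# top of old kits: bar
```

```text
[ 0.6005473   0.05806555  0.00255423 -0.00265255] [[-0.  -0.6]
 [-0.4  1.8]
 [ 1.1 -1. ]
 [-0.6  7.4]
 [ 2.8 -1.7]
 [ 1.9  1.8]
 [-2.5 -0.6]
 [-2.1  2.8]]
knob [ 0.54093063 -0.09208721  0.        ]
disc ctr [ 0.54160644 -0.09030492  0.032     ] blue disc [ 0.54096277 -0.0907826   0.04      ]
bar [ 0.51482523 -0.09922173  0.07      ]
bar [ 0.56843368 -0.0785254   0.07      ]
bar [ 0.52290848 -0.10623604  0.07      ]
bar [ 0.56508773 -0.07555475  0.07      ]
pivot [ 0.60728401 -0.09257848  0.032     ] [ 0.60689808 -0.09176985  0.04      ]
tip [ 0.68077989 -0.07522072  0.032     ] [ 0.67874329 -0.07480193  0.04      ]
mark [ 0.68191593 -0.06786448  0.032     ] [ 0.67985382 -0.06761091  0.04      ]
markout [ 0.70201464 -0.06225227  0.032     ] [ 0.69950113 -0.06212474  0.04      ]
A [0.47413499 0.37034272] [0.05765544 0.05258892 0.05836046 0.05496857] [np.float64(-0.8993487284852272), np.float64(-1.8021616761314776), np.float64(84.05356169219176), np.float64(86.4495725430693)]
B [0.4400465  0.24872822] [0.05184706 0.05831631 0.05255524 0.0551148 ] [np.float64(9.932045134546376), np.float64(9.237981461388811), np.float64(100.96691364931281), np.float64(97.45744989562715)]
C [0.57031139 0.24643367] [0.05343157 0.05400036 0.05486274 0.05156817] [np.float64(12.766332435163635), np.float64(11.037563323359107), np.float64(106.97594235927846), np.float64(104.2980648712925)]
```

Run:
```python
from h import *
snap("side","sd1",(310,240,420,310),7); snap("scene","s2",(300,235,420,315),6.6)
print(load("sd1")["origin"])
```

```text
[ 0.23623195 -1.04493557  0.64605863]
```

View pics/sd1.png

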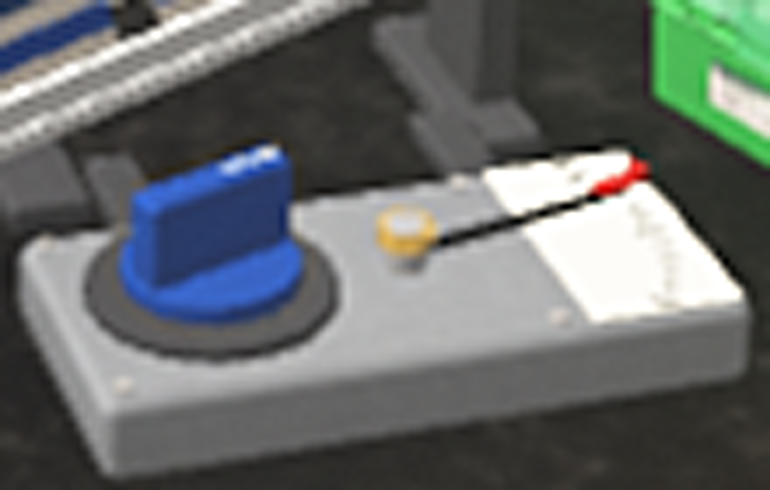

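View pics/s2.png

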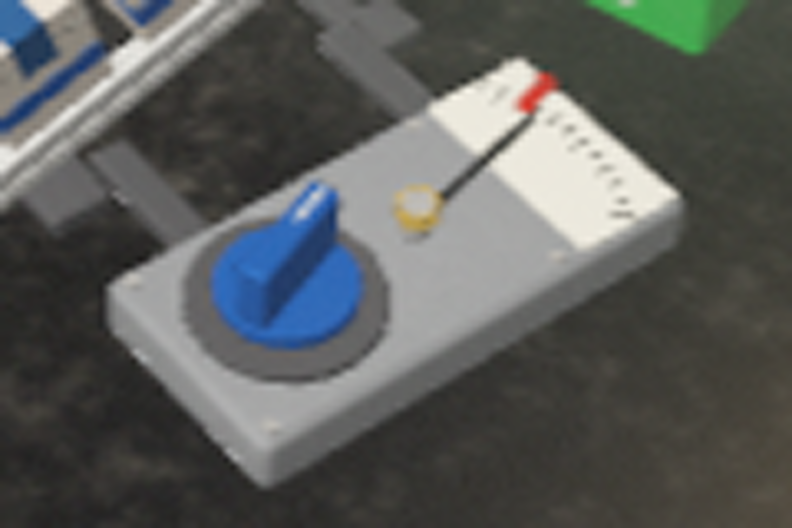

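Run:
```python
from h import *
sd,s2,c2=load("sd1"),load("s2"),load("w2")
L=[ray(sd,310+210/7,240+180/7),ray(s2,300+283/6.6,235+228/6.6),ray(c2,140+287/2.3,100+166/2.3)]
for ex in (L,L[:2]):
    A=0;b=0
    for o,d in ex:
        d=d/np.linalg.norm(d);M=np.eye(3)-np.outer(d,d);A=A+M;b=b+M@o
    print(np.linalg.solve(A,b))
```

```text
[ 0.54145151 -0.08961421  0.0704489 ]
[ 0.54131158 -0.08903479  0.07015813]
```

```bash
cat > k.py <<'E'
from h import *
K=np.array([.5412,-.0905])
def st(): 
    s=robot.get_state(); return s["clock"].__round__(2),s["joint_positions"].round(3),s["ft_force"].round(2),s["torque"].round(3),round(s["gripper_width"],3)
def knob_grip(bar_deg_jaw):
    q=quat(down(np.radians(bar_deg_jaw)))
    robot.move_ptp([*K,.14],q); print(st())
    print("stop",robot.line_to([*K,.061],speed=.1,max_force=8)); 
    robot.set_gripper(0.0); print(st())
def turn(a,b,step=20):
    n=max(1,int(np.ceil(abs(b-a)/step)))
    for y in np.linspace(a,b,n+1)[1:]:
        robot.move_ptp([*K,.061],quat(down(np.radians(y)))); print(round(y),st())
E
python3 - <<'E'
from k import *
knob_grip(-69)
E
```

```text
(3.74, array([-0.168,  0.362,  1.888,  0.   ,  0.89 ,  1.035]), array([ 0.11, -0.11, -0.39]), array([-0.054,  0.014,  0.011]), 0.996)
stop False
(5.33, array([-0.168,  0.481,  1.931,  0.   ,  0.729,  1.036]), array([-1.55,  2.05,  4.5 ]), array([0.37 , 0.279, 0.099]), 0.152)
```

Run:
```python
from k import *
turn(-69,90)
robot.set_gripper(1.0)
robot.line_to([*K,.17],speed=.15)
robot.move_ptp([.59,-.09,.28],quat(down(0)))
snap("wrist","w4"); print(st())
```

```text
-49 (5.76, array([-0.168,  0.481,  1.931,  0.   ,  0.729,  0.688]), array([-1.1 ,  2.74,  5.14]), array([0.36 , 0.297, 0.115]), 0.152)
-29 (6.18, array([-0.168,  0.481,  1.931,  0.   ,  0.729,  0.341]), array([-2.3 ,  2.66,  5.44]), array([0.338, 0.291, 0.17 ]), 0.153)
-9 (6.61, array([-0.168,  0.481,  1.931,  0.   ,  0.729, -0.005]), array([-2.06,  2.82,  6.62]), array([0.421, 0.293, 0.101]), 0.148)
10 (7.03, array([-0.168,  0.481,  1.931,  0.   ,  0.729, -0.352]), array([-1.23,  3.12,  5.94]), array([0.511, 0.23 , 0.094]), 0.149)
30 (7.46, array([-0.168,  0.481,  1.931,  0.   ,  0.729, -0.699]), array([-1.77,  2.53,  5.93]), array([0.503, 0.273, 0.156]), 0.155)
50 (7.88, array([-0.168,  0.481,  1.931,  0.   ,  0.729, -1.046]), array([-2.48,  1.66,  5.56]), array([0.495, 0.332, 0.067]), 0.155)
70 (8.31, array([-0.168,  0.481,  1.931,  0.   ,  0.729, -1.393]), array([-1.81,  3.07,  6.14]), array([0.472, 0.347, 0.132]), 0.155)
90 (8.73, array([-0.168,  0.481,  1.931,  0.   ,  0.729, -1.74 ]), array([-2.38,  1.68,  6.42]), array([0.47 , 0.29 , 0.115]), 0.153)
(11.77, array([-0.154,  0.279,  1.659, -0.   ,  1.205, -0.155]), array([ 0.56,  0.89, -0.15]), array([ 0.056, -0.062,  0.019]), 1.0)
```

View pics/w4.png

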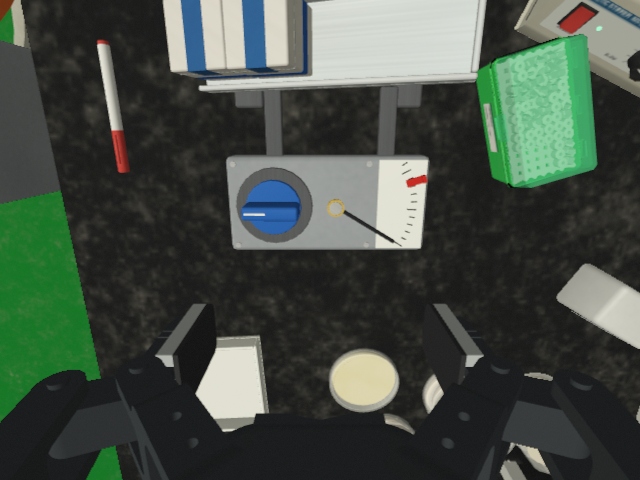

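Run:
```python
from h import *
robot.move_ptp([.42,-.32,.33],quat(down(0)))
snap("wrist","w5"); print(robot.get_state()["joint_positions"])
U=np.load("U.npy"); c=load("w4")
from itertools import product
```

```text
[-6.52175528e-01  1.27212271e-01  1.73738456e+00  4.15995798e-04
  1.27737186e+00 -6.53406419e-01]
```

View pics/w5.png

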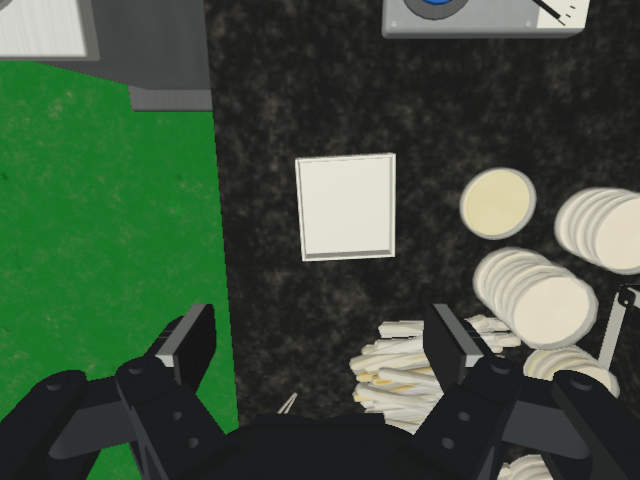

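Tray corners (top rim): (295,158), (396,153), (395,257), (303,262). Compute its position, then look at the lane from above to refine the front kit.

Run:
```python
from h import *
c=load("w5")
w=np.array([at(c,*p,.025)[:2] for p in [(295,158),(396,153),(395,257),(303,262)]])
print(w,w.mean(0))
robot.move_ptp([.55,.04,.33],quat(down(0)))
snap("wrist","w6",(120,60,450,310),2.4)
```

```text
[[ 0.39198973 -0.27446138]
 [ 0.5117645  -0.26873402]
 [ 0.51870267 -0.39937542]
 [ 0.39969515 -0.40620259]] [ 0.45553801 -0.33719335]
```

View pics/w6.png

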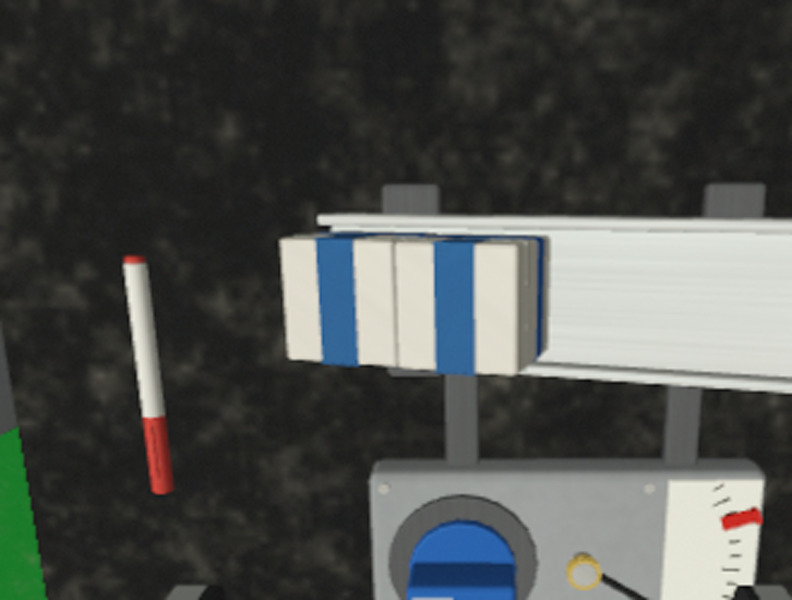

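Run:
```python
from h import *
U=np.load("U.npy");c=load("w6")
obs={(0,.027):(280,239),(0,-.027):(289,360),(.054,.027):(397,240),(.054,-.027):(397,369),(.108,.027):(518,241),(.108,-.027):(516,374)}
for (x,y),o in obs.items():
    print((x,y),((proj(c,u2w(U,ch2u([x,y,.058])))-[120,60])*2.4).round(1),o)
for p,o in {(.245,.036,.014):None,(0,.036,.014):(318,216)}.items(): print(((proj(c,u2w(U,ch2u(p)))-[120,60])*2.4).round(1),o)
from scipy.optimize import least_squares
r=lambda V:np.ravel([(proj(c,u2w(V,ch2u([x,y,.058])))-[120,60])*2.4-o for (x,y),o in obs.items()])
s=least_squares(r,U[:3]);print(s.x,s.fun.round(1),U)
```

```text
(0, 0.027) [276.6 242.4] (280, 239)
(0, -0.027) [285.3 364.1] (289, 360)
(0.054, 0.027) [390.9 245. ] (397, 240)
(0.054, -0.027) [395.1 371.9] (397, 369)
(0.108, 0.027) [516.1 247.9] (518, 241)
(0.108, -0.027) [514.8 380.4] (516, 374)
[882.1 223.3] None
[323.3 216.2] (318, 216)
[0.60188297 0.06045569 0.00688108] [-0.9 -0.9 -0.8  0.2 -3.3  0.1  1.3 -1.6  1.2  1.1  2.4  1.1] [ 0.6005473   0.05806555  0.00255423 -0.00265255]
```

```bash
cat > p.py <<'E'
from k import *
U=np.array([.601,.0595,.004])
TRAY=np.array([.4555,-.3372]); 
def tilt(sgn=1,ang=18):
    a=np.radians(ang); x=np.array([np.sin(a),0,-np.cos(a)]); y=np.array([0,sgn*1.,0]); z=np.cross(x,y)
    return R.from_euler("z",U[2])*R.from_matrix(np.stack([x,y,z],1))
def cp(x,y,z): return u2w(U,ch2u([x,y,z]))
E
python3 - <<'E'
from p import *
for sg in (1,-1):
    q=quat(tilt(sg))
    for p in [cp(.027,0,.032),cp(.027,0,.16),cp(.2,0,.16),cp(.2,0,.032)]:
        print(sg,p.round(3),robot.ik(p,q))
    print(robot.ik([*TRAY,.04],quat(down(sg*np.pi/2+.05))))
E
```

```text
1 [0.497 0.059 0.063] [ 0.14363629  0.34674261  2.2492827  -0.18336868  0.23811769 -1.25960694]
1 [0.457 0.059 0.185] [ 0.158911    0.037948    2.23692966 -0.09018245  0.55790625 -1.34678927]
1 [0.622 0.06  0.238] [ 0.11040676  0.22116404  1.87289373 -0.04892662  0.73563442 -1.43327358]
1 [0.661 0.06  0.116] [ 0.1029436   0.43800243  1.88243486 -0.06265205  0.50926974 -1.42194753]
[-6.39901480e-01  5.35851396e-01  1.89855917e+00 -4.44089210e-16
  7.07182083e-01 -2.26069781e+00]
-1 [0.497 0.059 0.063] [ 0.14363629  0.34674261  2.2492827  -0.18336868  0.23811769  1.88198571]
-1 [0.457 0.059 0.185] [ 0.158911    0.037948    2.23692966 -0.09018245  0.55790625  1.79480338]
-1 [0.622 0.06  0.238] [ 0.11040676  0.22116404  1.87289373 -0.04892662  0.73563442  1.70831907]
-1 [0.661 0.06  0.116] [ 0.1029436   0.43800243  1.88243486 -0.06265205  0.50926974  1.71964513]
[-6.39901480e-01  5.35851396e-01  1.89855917e+00 -4.44089210e-16
  7.07182083e-01  8.80894847e-01]
```

Run:
```python
from p import *
q=quat(tilt(-1))
robot.move_ptp(cp(.027,0,.14),q)
print(robot.line_to(cp(.027,0,.032),speed=.12,max_force=8))
robot.set_gripper(0.0); print(st())
robot.line_to(cp(.027,0,.14),speed=.08); print(st())
snap("wrist","w7");snap("scene","s7",(150,150,420,330),2.9)
```

```text
False
(17.38, array([ 0.144,  0.345,  2.249, -0.183,  0.238,  1.882]), array([-3.54,  0.38,  9.04]), array([0.173, 0.233, 0.02 ]), 0.628)
(18.88, array([ 0.156,  0.084,  2.244, -0.097,  0.505,  1.801]), array([-0.75, -0.54, -1.77]), array([-0.008,  0.294,  0.034]), 0.624)
```

View pics/s7.png

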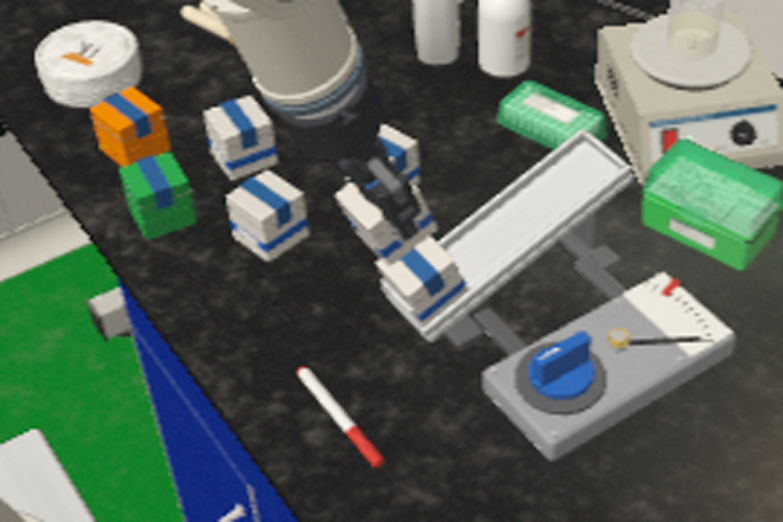

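View pics/w7.png

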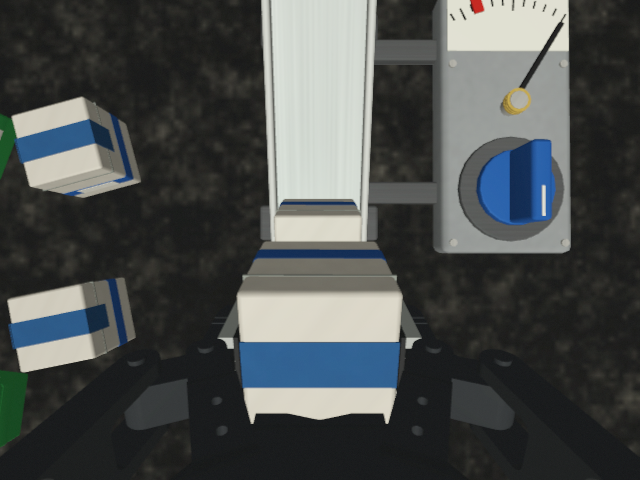

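Run:
```python
from p import *
q=quat(down(-np.pi/2+.05))
p=cp(.027,0,.14); robot.line_to([p[0],p[1],.22],speed=.2)
robot.move_ptp([*TRAY,.16],q)
robot.line_to([*TRAY,.05],speed=.12)
print(robot.line_to([*TRAY,.033],speed=.03,max_force=5),robot.get_state()["ee_pos"])
robot.set_gripper(0.8); print(st())
robot.line_to([*TRAY,.16],speed=.12)
robot.set_gripper(1.0)
robot.move_ptp([.52,.17,.36],quat(down(0)))
snap("wrist","w8"); snap("scene","s8",(150,130,450,430),2);print(st())
```

```text
True [ 0.45556899 -0.33739538  0.03657415]
(22.73, array([-0.64 ,  0.542,  1.9  , -0.   ,  0.7  ,  0.881]), array([ 0.28, -0.19,  0.08]), array([-0.025, -0.032, -0.001]), 0.799)
(26.32, array([ 0.312,  0.139,  1.659, -0.   ,  1.344,  0.313]), array([0.52, 0.14, 0.12]), array([ 0.002,  0.02 , -0.008]), 1.001)
```

View pics/w8.png

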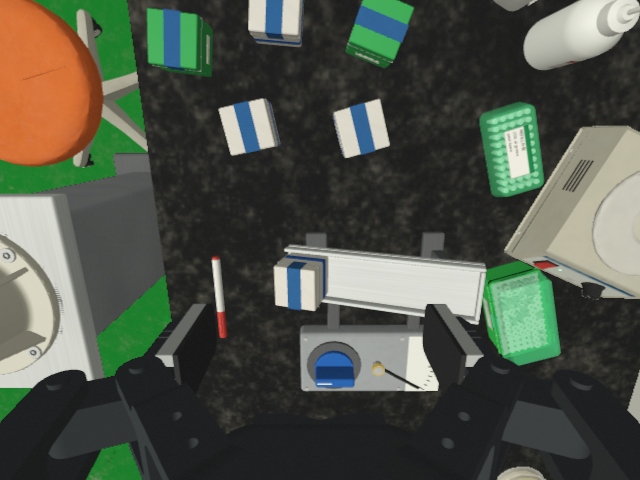

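View pics/s8.png

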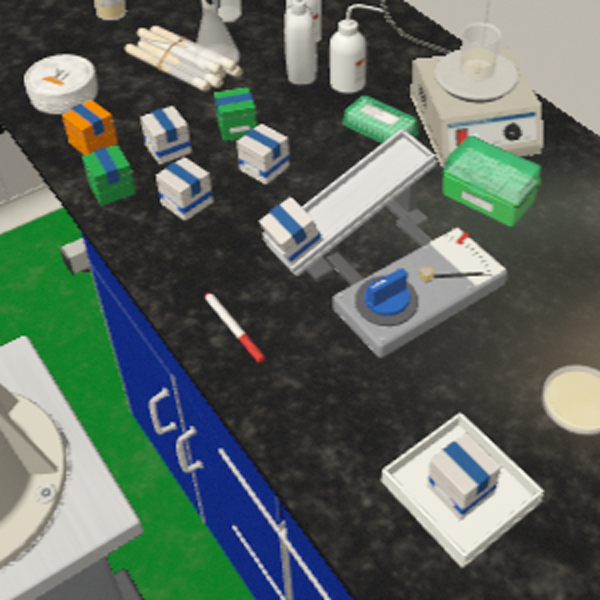

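Run:
```python
from p import *
robot.move_ptp([.51,.29,.30],quat(down(0)))
snap("wrist","w9",(120,20,470,280),2.28);print(st())
```

```text
(26.97, array([ 0.514,  0.246,  1.656, -0.   ,  1.239,  0.514]), array([-0.08, -0.56, -0.29]), array([-0.023, -0.002,  0.013]), 1.002)
```

View pics/w9.png

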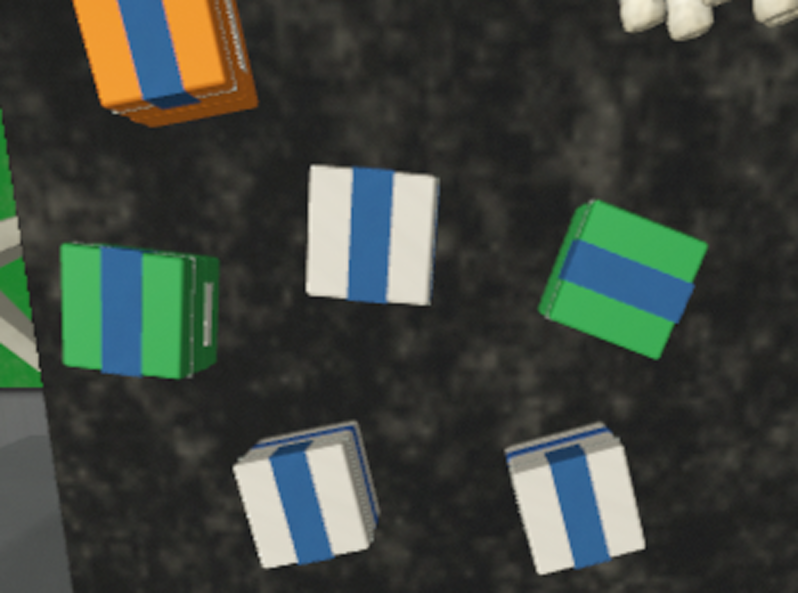

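```bash
cat >> p.py <<'E'
def kit(c,cs):
    w=np.array([at(c,*p,.058)[:2] for p in cs]); e=[w[1]-w[0],w[2]-w[3],-(np.array([[0,-1],[1,0]])@(w[3]-w[0]))*-1,(np.array([[0,-1],[1,0]])@(w[2]-w[1]))]
    an=np.mean([np.degrees(np.arctan2(v[1],v[0])) for v in e])
    return w.mean(0),an,[round(float(np.degrees(np.arctan2(v[1],v[0]))),1) for v in e],np.linalg.norm(w-np.roll(w,1,0),axis=1).round(4)
E
python3 - <<'E'
from p import *
c=load("w9"); f=lambda L:[(120+u/2.28,20+v/2.28) for u,v in L]
print(kit(c,f([(511,468),(620,440),(645,548),(541,574)])))
print(kit(c,f([(236,465),(344,440),(370,548),(265,568)])))
print(kit(c,f([(310,165),(438,177),(430,305),(306,294)])))
E
```

```text
(array([0.569688  , 0.24849372]), np.float64(15.644314580043574), [14.9, 15.2, 16.4, 16.0], array([0.0559, 0.0523, 0.0557, 0.0519]))
(array([0.4380106 , 0.24960513]), np.float64(11.664170235147457), [13.2, 11.4, 11.0, 11.1], array([0.0529, 0.0527, 0.0546, 0.0528]))
(array([0.47384121, 0.37198593]), np.float64(-4.748007385588329), [-5.0, -4.9, -4.9, -4.2], array([0.053 , 0.0543, 0.053 , 0.055 ]))
```

```bash
cat >> p.py <<'E'
def pick(xy,ang):
    q=quat(down(np.radians(-90+ang)))
    robot.set_gripper(1.0)
    robot.move_ptp([*xy,.15],q)
    print("dn",robot.line_to([*xy,.032],speed=.12,max_force=8))
    robot.set_gripper(0.0); print(st())
    robot.line_to([*xy,.22],speed=.2); print("held",round(robot.get_state()["gripper_width"],3))
def place(x):
    q=quat(tilt(-1))
    robot.move_ptp(cp(x,0,.15),q)
    robot.line_to(cp(x,0,.055),speed=.12)
    h=robot.line_to(cp(x,0,.0325),speed=.03,max_force=4); e=robot.get_state()["ee_pos"]
    print("touch",h,(e-cp(x,0,.0325)).round(4),st())
def release(x):
    robot.set_gripper(0.85)
    robot.line_to(cp(x,0,.15),speed=.12); robot.set_gripper(1.0)
E
python3 - <<'E'
from p import *
pick([.5697,.2485],15.6)
place(.097)
snap("wrist","w10"); snap("side","sd10",(270,180,430,280),5)
E
```

```text
dn False
(29.82, array([ 0.409,  0.607,  1.776, -0.   ,  0.757,  1.707]), array([-0.24,  0.19,  5.05]), array([-0.212,  0.113, -0.026]), 0.628)
held 0.624
touch True [-0.0005 -0.0001  0.0003] (33.36, array([ 0.124,  0.372,  2.105, -0.107,  0.355,  1.785]), array([-1.64, -0.89,  5.35]), array([-0.133,  0.073, -0.015]), 0.623)
```

View pics/w10.png

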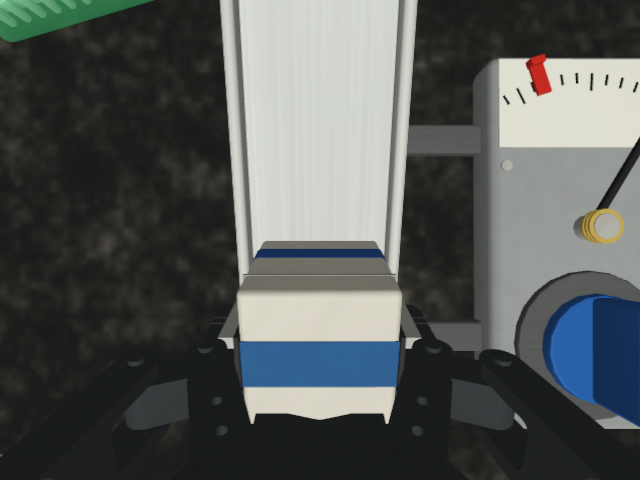

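View pics/sd10.png

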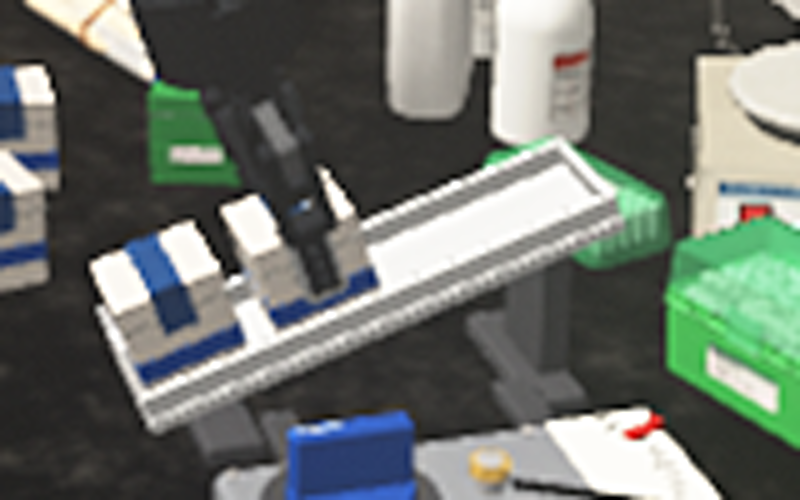

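Run:
```python
from p import *
release(.097)
robot.move_ptp([.51,.29,.30],quat(down(0)))
snap("wrist","w11",(120,20,470,280),2.28);print(st())
snap("side","sd11",(270,180,430,280),5)
```

```text
(36.38, array([ 0.513,  0.246,  1.658, -0.   ,  1.238,  0.516]), array([0.54, 0.18, 0.61]), array([-0.01 , -0.048,  0.021]), 1.001)
```

View pics/w11.png

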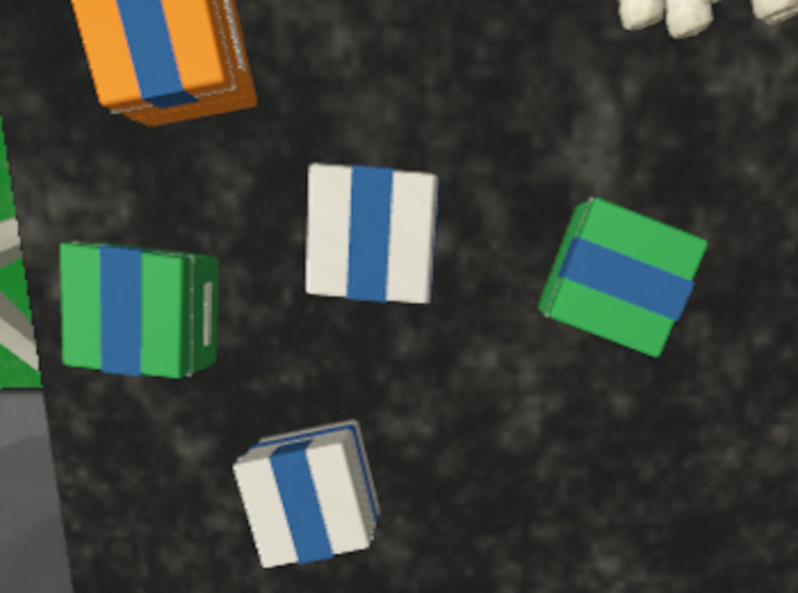

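View pics/sd11.png

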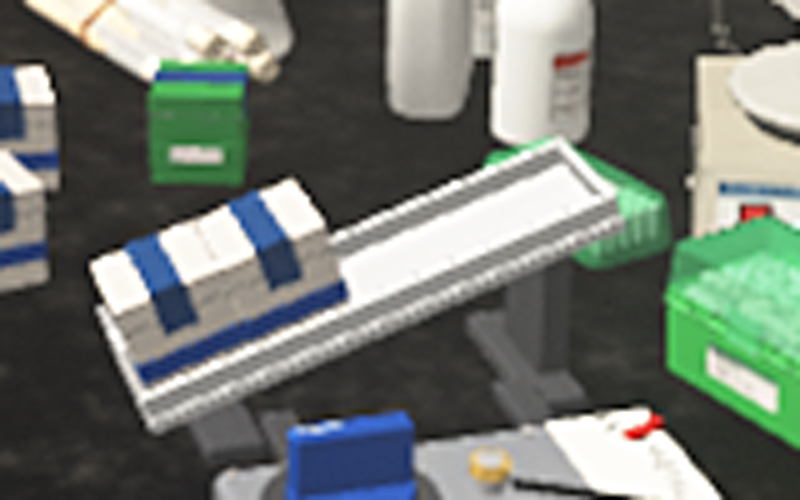

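The new kit slid against the first; B and A are unmoved. Now pick B, checking it hasn't been displaced, then place.

Run:
```python
from p import *
pick([.438,.2496],11.5)
w=robot.get_state()["gripper_width"]
if w>.5:
    place(.150); snap("side","sd12",(270,180,430,280),5); snap("wrist","w12");
```

```text
dn False
(39.42, array([0.515, 0.483, 2.037, 0.   , 0.621, 1.885]), array([-0.57, -0.23,  6.14]), array([-0.157,  0.093,  0.03 ]), 0.627)
held 0.624
touch True [-0.0004 -0.0001  0.0003] (43.1, array([ 0.112,  0.402,  1.993, -0.079,  0.436,  1.745]), array([-1.08, -0.27,  5.06]), array([-0.134,  0.007, -0.021]), 0.623)
```

View pics/sd12.png

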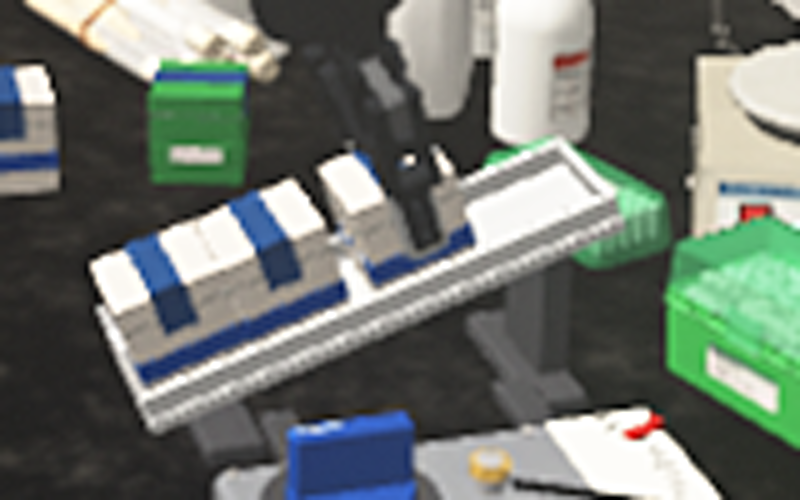

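View pics/w12.png

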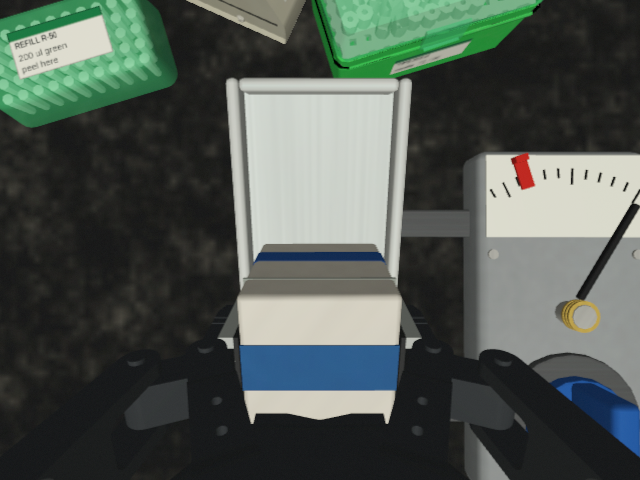

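Run:
```python
from p import *
release(.150)
robot.move_ptp([.51,.29,.30],quat(down(0)))
snap("wrist","w13",(120,20,470,280),2.28);print(st())
snap("side","sd13",(200,150,440,300),3.3)
```

```text
(46.12, array([ 0.513,  0.246,  1.658, -0.   ,  1.238,  0.516]), array([-0.2 ,  0.58,  0.2 ]), array([-0.009,  0.011,  0.005]), 0.998)
```

View pics/w13.png

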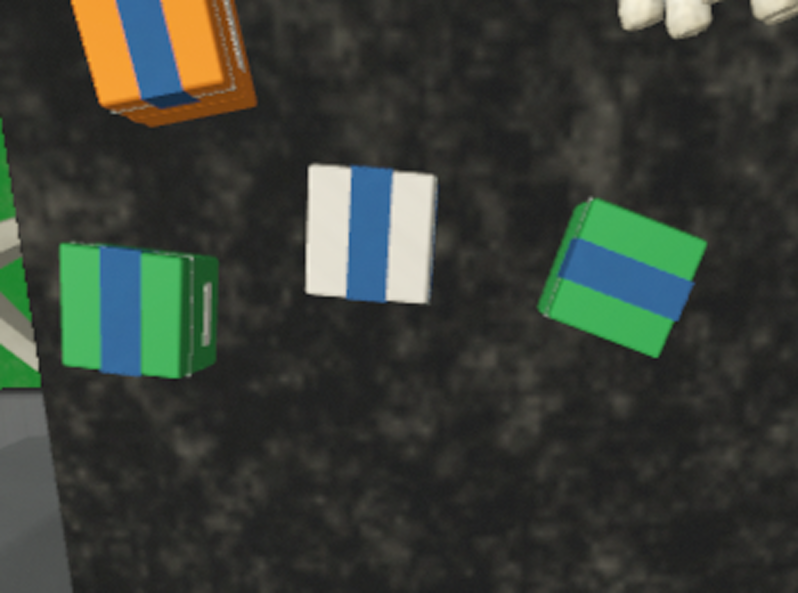

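View pics/sd13.png

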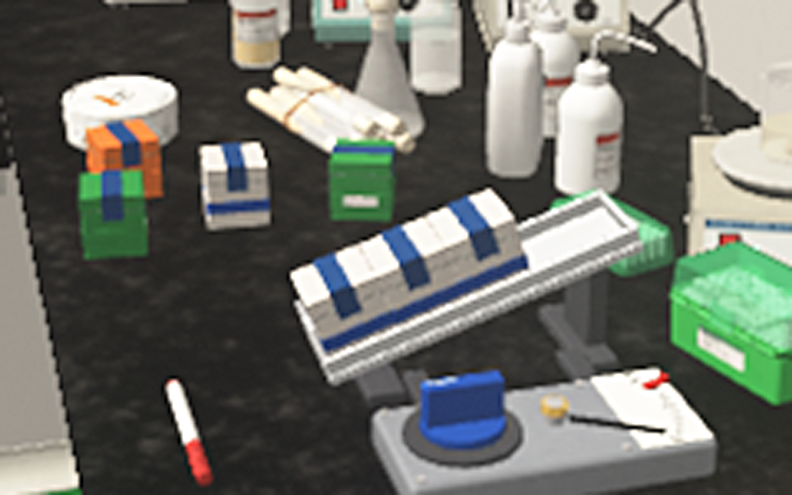

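Run:
```python
from p import *
pick([.4737,.372],-4.8)
w=robot.get_state()["gripper_width"]
if w>.5:
    place(.203); snap("side","sd14",(270,180,430,280),5); snap("wrist","w14");
```

```text
dn False
(49.5, array([0.663, 0.586, 1.82 , 0.   , 0.734, 2.318]), array([-0.61, -0.73,  5.31]), array([-0.098,  0.106, -0.029]), 0.625)
held 0.626
touch True [-0.0005 -0.      0.0003] (53.54, array([ 0.103,  0.438,  1.876, -0.062,  0.516,  1.718]), array([-0.83, -0.81,  4.55]), array([ 0.117,  0.033, -0.058]), 0.622)
```

View pics/sd14.png

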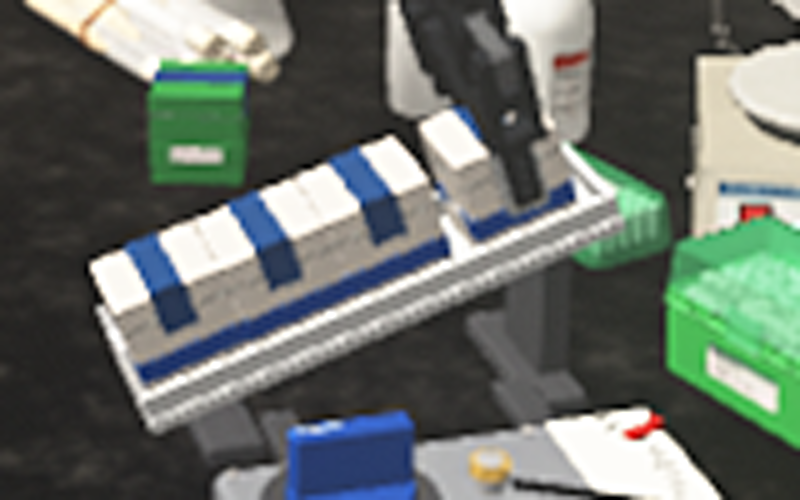

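View pics/w14.png

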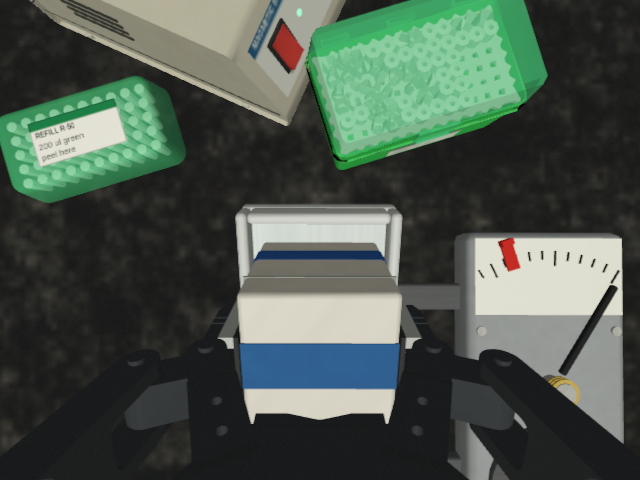

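Run:
```python
from p import *
release(.203)
robot.sleep(.5)
robot.move_ptp([.59,-.13,.26],quat(down(0)))
snap("wrist","w15",(140,100,480,355),2.3);print(st())
snap("side","sd15",(200,150,440,300),3.3)
```

```text
(57.62, array([-0.219,  0.307,  1.665,  0.   ,  1.17 , -0.219]), array([ 0.02, -0.38,  0.92]), array([ 0.032, -0.012,  0.016]), 1.004)
```

View pics/sd15.png

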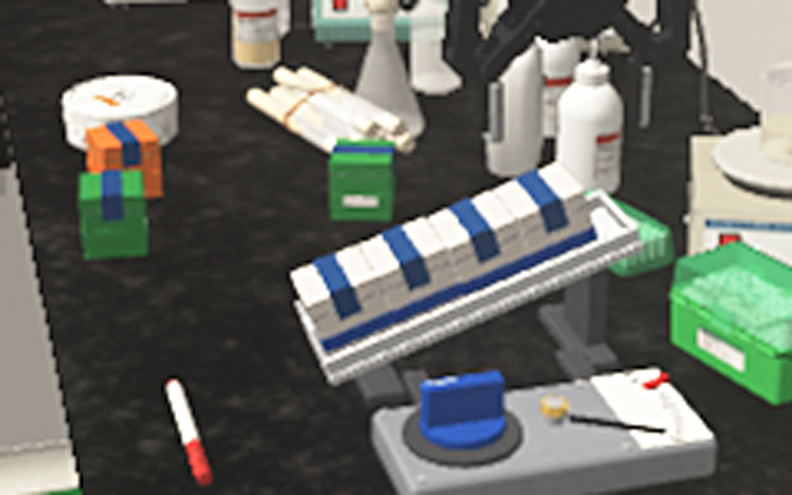

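View pics/w15.png

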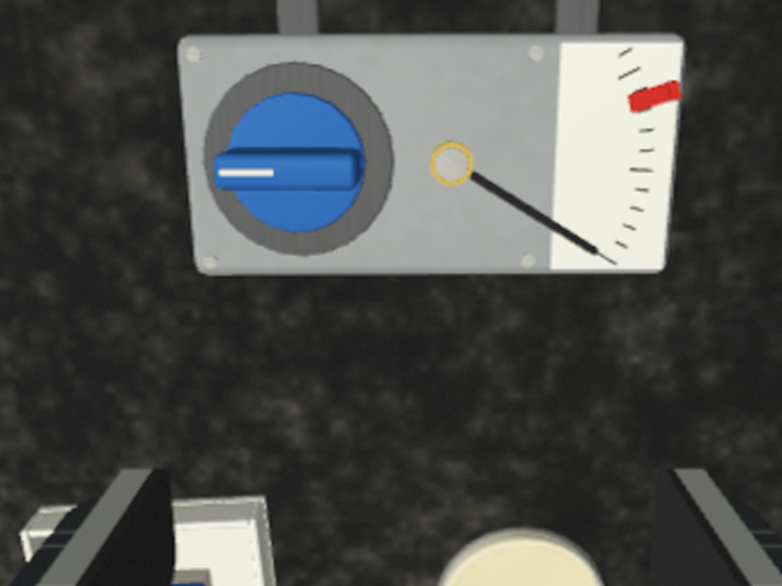

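Run:
```python
from p import *
c=load("w15"); f=lambda u,v:(140+u/2.3,100+v/2.3)
for zp in (.034,.04):
    p=at(c,*f(452,164),.042)[:2]; a=[np.arctan2(*(at(c,*f(*uv),zp)[:2]-p)[::-1]) for uv in [(598,252),(630,104),(679,90)]]
    d=[np.linalg.norm(at(c,*f(*uv),zp)[:2]-p) for uv in [(598,252),(630,104)]]
    print(p,a,d,(a[1]-a[0])/.275)
```

```text
[ 0.60684772 -0.09152458] [np.float64(-0.5407724858357896), np.float64(0.30949700933899454), np.float64(0.30197235806642364)] [np.float64(0.07617445206380122), np.float64(0.07828867385726415)] 3.0918890733628515
[ 0.60684772 -0.09152458] [np.float64(-0.5357197532036985), np.float64(0.3181410264101523), np.float64(0.30879833123114653)] [np.float64(0.07432959958113484), np.float64(0.07688081572317172)] 3.1049482895049114
```

Run:
```python
from p import *
knob_grip(90)
turn(90,-87,30)
robot.set_gripper(1.0)
robot.line_to([*K,.17],speed=.15)
robot.move_ptp([.59,-.13,.26],quat(down(0)))
snap("wrist","w16",(140,100,480,355),2.3);print(st())
snap("side","sd16",(200,150,440,300),3.3)
snap("scene","s16",(150,130,450,430),2)
```

```text
(59.03, array([-0.168,  0.362,  1.888, -0.   ,  0.89 , -1.738]), array([-0.03, -0.08,  0.37]), array([ 0.005, -0.032, -0.011]), 1.002)
stop False
(60.62, array([-0.168,  0.481,  1.931,  0.   ,  0.729, -1.739]), array([-1.75,  2.04,  5.61]), array([ 0.312,  0.24 , -0.045]), 0.152)
60 (61.18, array([-0.168,  0.481,  1.931,  0.   ,  0.729, -1.224]), array([-0.93,  1.33,  5.56]), array([ 0.237,  0.233, -0.059]), 0.153)
31 (61.74, array([-0.168,  0.481,  1.931,  0.   ,  0.729, -0.709]), array([-1.75,  1.74,  5.7 ]), array([ 0.211,  0.353, -0.101]), 0.152)
2 (62.3, array([-0.168,  0.481,  1.931,  0.   ,  0.729, -0.194]), array([-1.67,  1.44,  7.41]), array([ 0.129,  0.381, -0.058]), 0.149)
-28 (62.86, array([-0.168,  0.481,  1.931,  0.   ,  0.73 ,  0.321]), array([-2.23,  1.16,  6.12]), array([ 0.208,  0.423, -0.064]), 0.155)
-58 (63.42, array([-0.168,  0.481,  1.931,  0.   ,  0.73 ,  0.835]), array([-2.95,  1.87,  6.59]), array([ 0.279,  0.423, -0.104]), 0.153)
-87 (63.98, array([-0.168,  0.481,  1.931,  0.   ,  0.73 ,  1.35 ]), array([-2.07,  2.13,  7.39]), array([ 0.402,  0.43 , -0.076]), 0.152)
(67.0, array([-0.219,  0.308,  1.665,  0.   ,  1.17 , -0.218]), array([-0.22, -0.92, -0.49]), array([-0.054,  0.013,  0.07 ]), 1.002)
```

View pics/w16.png

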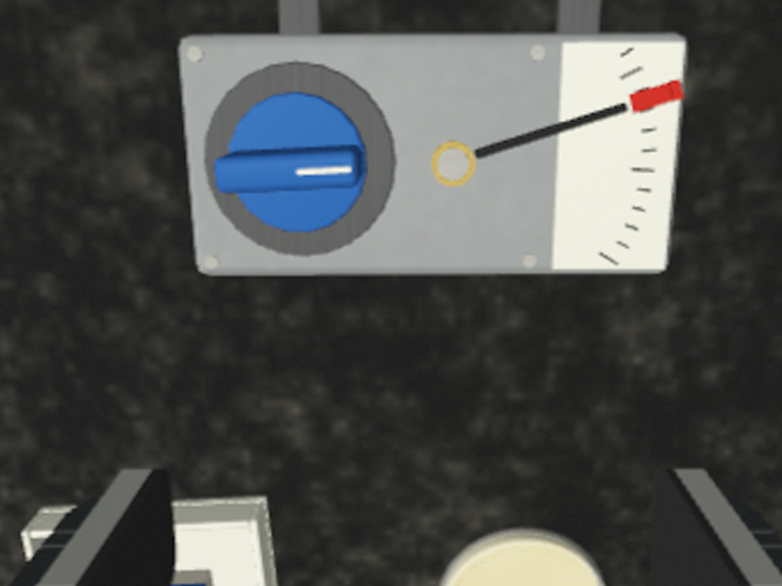

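View pics/sd16.png

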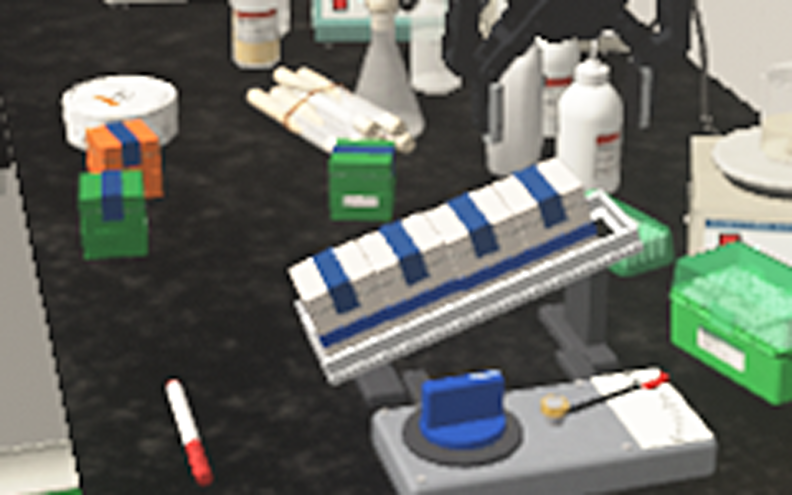

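View pics/s16.png

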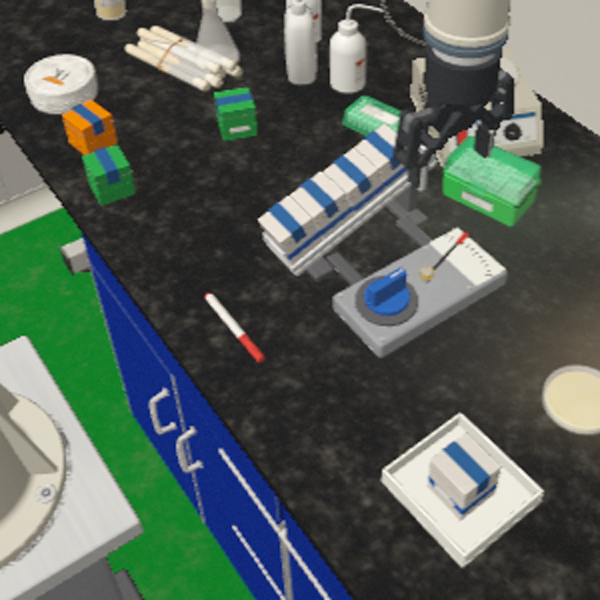

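Run:
```python
from p import *
robot.sleep(.5); print(st()); robot.close_job()
```

```text
(67.6, array([-0.219,  0.307,  1.664,  0.   ,  1.17 , -0.219]), array([0.46, 0.09, 0.14]), array([-0.027, -0.017,  0.004]), 1.001)
the job is handed in; nothing more can be done
```

The restock is finished and handed in at about 68 s on the robot's clock.

- **Brake slackened:** I turned the knob from about 2.77 rad to about 0. Both old kits slid down to the front stop.
- **Front kit out:** I stood the front kit upright near the tray's centre. The second kit slid to the stop behind it.
- **New stock in:** All three new kits went into the lane behind the old one, with the brake slack throughout. I never saw any of them knocked aside.
- **Brake tightened:** I turned the knob about 3.09 rad clockwise until the pointer met the red mark.

Last pictures, taken before hand-in: the pointer's tip was about 2 mm from the tab's inner end. Four kits stood square in the lane, raised slightly by the brake strip, and the old kit was upright in the tray. The pen and plate looked unmoved in the pictures, the arm stood clear of everything, and no grasp or placing had to be redone.

Separate position estimates for the unit differed by about 2 mm, and I worked from an average. I did not measure the final kit positions in the lane's own coordinates; I judged them by eye from the pictures.

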